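Slide the stop carriage onto the dovetail and clamp it

ROBOT

A 7-joint arm with a two-finger parallel gripper is mounted at the origin on the work surface. World frame = base frame: x ahead of the robot, y to its left, z up, the work surface at z = 0. Lengths are in m, angles in rad, forces in N, time in s.
With the tool pointing down it reaches from about 0.35 to 0.9 m from the base axis. Payload 8.1 kg.
Tool frame: the origin (TCP) lies at the centre of the arm's flange, where the gripper is bolted on; the fingertips stand 178 mm ahead of it and the grasp point (between the pads) lies 159 mm ahead of it; x points along the fingers, z is the direction in which the jaws open and shut, and the axes are right-handed (so a half turn about x gives the same grasp; the last joint's range is limited). The gripper opens to 92 mm and grips with 3 to 60 N. Pads are 19 mm wide; open, the fingers measure 130 mm over their backs; the gripper's body (75 mm by 190 mm) begins 47 mm behind the grasp point.
Start: joints at [-1.262, 0.434, 0.025, 1.573, -0.012, 1.134, -0.075], TCP at [0.25, 0.573, 0.405] pointing down, gripper open.
Joint ranges: [-2.62, 2.62], [-0.44, 2.09], [-1.27, 1.32], [0.08, 2.57], [-1.32, 4.46], [0.12, 2], [-2.74, 2.74]. Speed limits (rad/s): [2.22, 2.22, 3.01, 3.01, 3.14, 3.14, 3.14].

INTERFACE

Orientations are given as a rotation vector (axis times angle).
In Python, from cell import arm, get_image, search_frame, pinpoint gives the robot as it stands.
- The arm moves only by the tool arm_command, never from a script. Its argument "motion" is a list of rows, each a list of 7 numbers: the finger opening in mm, from 0 to 91.8, then the shift along the tool's x, y, z in mm, then the turn, a rotation vector about the tool's x, y, z in degrees. In form: [[fingers, x, y, z, ax, ay, az], ...]. A call has 1 to 5 rows; each row shifts and turns the commanded pose from where the row before left it, along the tool's axes as they then stand; what a row does not reach is not made up. A row lasts 1/8 s, in which the tool goes at most 62.5 mm and 10.7 degrees, less where a joint would pass 70% of its speed; a pose out of reach is approached as far as the arm can. A call with a gripper value outside its range is refused whole. The fingers move at their own pace and stop on an object; "newtons" is the grip in N (left out, the last holds). Time passes only in rows, so rows that do not move let the fingers close. It gives the time, the measured TCP pose, the force and the opening at its end, in the units of the state.
- arm.observe(): the state, without advancing time (a new reading comes with each control period).
- get_image(name): name is "side" or "top" or "wrist"; returns a dict with "frame" (384x512x3 uint8, red, green, blue), "range_z" (384x512 float32, m along the optical axis (not along the pixel's ray), 0 where there is no reading), "K" (3x3 intrinsics, pixels), "distortion" ([k1, k2, p1, p2, k3] as OpenCV has them; the pictures are not rectified), "origin" and "rotation" of the camera in the world; the wrist camera has in their place "tool_from_camera" (4x4, takes a point from camera to tool coordinates, whose origin is the TCP and whose axes are the tool frame's). Camera axes: x right, y down, z forward; pixel columns grow to the right and rows downward; lengths in m; the calibration is good to about 2 mm. A picture is of the moment at which its call begins: read the wrist's pose just before it.
- arm.sign_off(): hands the job in, once; it reports no verdict.
Trained networks look in the newest picture that a camera, given by its name, has taken for a name from the list of things; names that differ only in an ending like _2 or _b are one class to them, and where a whole thing is asked for, a point or a joint stands for the part that bears it (a point fixed in the world has none). Each returns a list of dicts, best first, with "p" (0 to 1); they miss things now and then, are a little off and sometimes report something else, mostly with a low value. They report only what shows in the picture. A call takes as long as a camera call. They do not tell look-alikes from the thing itself.
- search_frame(camera, target): "point" ([x, y, z] in m, in world coordinates, good to about 4 mm: the middle of the surface that is visible of it).
- pinpoint(camera, target): "point" ([x, y, z] in m, in world coordinates, good to about 4 mm: a listed point, or the origin of a listed thing).
The state is a dict: "clock": time; "joints": joint angles; "dq": joint speeds; "joint_efforts": joint torques, N m; "position": TCP position; "ee_rot": TCP orientation; "force": force on the tool from outside, world axes, zero at the start; "ft_torque": the same for the moment, N m; "width": opening from 0.0 (shut) to 1.0 (fully open).
Only numpy, scipy, OpenCV 4.12 (cv2) and the standard library are available. Lean on these libraries where they do the work, as an engineer would, in place of code of your own. Each camera call takes 0.05 s, during which the arm holds its last target. There are 200 camera calls.

TASK

Push the aluminium stop carriage out of its loading bay onto the steel dovetail rail from the rail's end, with its red clamp knob still loose, until it is fully home against the red end stop. Then tighten the knob clockwise as far as it goes, leaving the carriage home against the stop. Do not disturb the steel tube, paint tin and sanding block beside the jig.

Things in the scene. Friction and masses are not known exactly. Their poses are not given: they have to be found in the camera images.
- jig: Fixed jig on the bench: blue base plate 390 x 160 x 10 mm, x from -200 to 190 mm. Origin on its underside, z up, x along the rail from the loading bay to the end stop, y to the left. On y = 0 a steel dovetail rail runs from x = -15 to 165 mm, 16 mm above the plate, 30 mm wide at its foot, 44 mm near its top. Yellow fences (see bay_entry) lead the carriage onto it.
- bay_entry (a point): On the plate's top, on the centre line, at the open back of the loading bay (jig x = -190 mm); axes as jig. Two yellow fences, 12 mm high, 10 mm thick: 83 mm apart inside from jig x = -65 to 5 mm, flaring backwards to 136 mm at x = -180 mm. They centre a carriage pushed along x near the middle of its rear face.
- rail_end (a point): Point on the plate's top, on the centre line, at the rail's open end (jig x = -15 mm); axes as the jig.
- stop_face (a point): Point on the plate's top, on the centre line, at the face of the red end stop that the carriage comes to rest against (jig x = 165 mm; stop 60 mm wide, 34 mm above the plate); axes as the jig.
- carriage: Loose aluminium carriage, about 0.5 kg: 70 mm long (x, +x its front), 80 mm wide, 36 mm high; origin at the centre of its underside. Dovetail groove below, about 2 mm clear of the rail. It slides on the level plate, so its top is 46 mm above the bench. Starts in the bay, a little askew, front to the rail. Only friction and the rail hold it, even when clamped.
- carriage_nose (a point): Centre of the lower edge of the carriage's flat front face, which meets the end stop; axes as the carriage. Above the front edge, centred 18 mm to the left, stands a dark steel plate 40 mm wide and 8 mm thick, up to 86 mm above the bench.
- carriage_tail (a point): Centre line of the carriage's flat rear face, 28 mm above its underside (38 mm above the bench): the place to push; the rail's top is 26 mm and the fences' top 22 mm above the bench there; axes as the carriage.
- clamp_knob (a joint): Angle of the clamp knob about its upright axis, rad: 0 fully loose (starts between 0 and 0.3), grows clockwise seen from above, 1.4 is the hard end, fully tight. Stiff by about 0.05 N m and stays where it is left.
- knob_grip (a point): On the knob's axis, 73 mm above the bench, on an ear (44 mm long, top 46 mm above the bench) 58 mm to the right of the carriage's centre line, midway along it. Knob: red upright bar 50 mm long, 14 mm thick, from 54 to 84 mm above the bench, on a 28 mm round collar. x lies along the bar and turns with it: at joint 0 it is the carriage's x.
- tube: Bystander: loose steel box tube 180 x 60 x 40 mm lying on the bench beyond the jig's right side, origin at the centre of its underside, x along its length.
- paint_tin: Bystander: upright tin, 72 mm across and 85 mm tall, near the jig's end stop on the right side, origin at the centre of its underside.
- sanding_block: Bystander: cork sanding block 110 x 60 x 26 mm lying on the bench just past the jig's end-stop end, origin at the centre of its underside, x along its length.
Not all that is in view belongs to the job. What is shaped like the carriage but brown or purple is not meant.

How it is judged:
By the outcome, as a careful person would: the job done as asked, in the order asked, and still so for the second after the job is handed in, with the robot touching nothing.
It also fails if it takes over 54 s, if anything falls off the work surface, if the arm or the gripper's body presses on something with over 40 N, if the wrist force passes 120 N, or if a joint passes its speed limit or range.

## Working session

There is one attempt and no reset: what is moved stays moved. The work goes in short steps, Python scripts to look and compute and a tool call to move; the robot and the scene stay as the last step left them, time stands still between calls to the robot, and variables do not carry over. Pictures are saved under pics/ and viewed, about 8 in all and at most 12, crops included, and the job is handed in when it is done.

Besides the shell and the picture viewer there is one more tool, called after "Request:" as name(argument=value, ...), one argument or row to a line, values as JSON. arm_command: Moves the arm, as the interface text tells. Its arguments: {"type":"object","properties":{"motion":{"type":"array"},"newtons":{"type":"number"}},"required":["motion"]}

```bash
mkdir -p pics; ls; python3 - <<'E'
from cell import arm,get_image,search_frame,pinpoint
import cv2,numpy as np
print(arm.observe())
for c in ("top","side"):
    d=get_image(c); cv2.imwrite(f"pics/{c}0.png",d["frame"][:,:,::-1]); print(c,d["origin"],d["K"].tolist())
    for t in ("bay_entry","rail_end","stop_face","carriage","carriage_nose","carriage_tail","knob_grip","tube","paint_tin","sanding_block","jig"):
        print(t,[(round(r["p"],2),np.round(r["point"],3).tolist()) for r in pinpoint(c,t)[:3]])
print(arm.observe()["clock"])
E
```

```text
pics
{'clock': 0.0, 'joints': array([-1.26158219,  0.43524651,  0.0249907 ,  1.5741165 , -0.01158313,
        1.13401966, -0.07509277]), 'dq': array([-1.77300396e-03,  2.87578475e-04,  1.09768323e-03,  8.25942987e-04,
        2.45456701e-06, -5.83023884e-04,  5.18125362e-04]), 'joint_efforts': array([-8.24408744e-04, -6.67849660e+01,  9.84695926e-01, -3.14462650e+01,
       -6.05449104e-02,  4.28938901e-02,  1.88420777e-04]), 'position': array([0.25011496, 0.57250957, 0.40392284]), 'ee_rot': array([-0.90169782,  1.37766295,  0.8999874 ]), 'force': array([-0.78139069,  0.01692654, -0.13151432]), 'ft_torque': array([ 0.00551164, -0.02684576, -0.00296948]), 'width': 1.001502265575504}
top [ 0.37576793 -0.05060138  1.00452214] [[347.85480599326166, 0.0, 254.80120564581088], [0.0, 347.85480599326166, 193.25577618644255], [0.0, 0.0, 1.0]]
bay_entry [(0.97, [0.474, -0.188, 0.008]), (0.29, [0.595, 0.253, -0.0])]
rail_end [(0.62, [0.515, -0.017, 0.007]), (0.38, [0.515, -0.002, -0.0])]
stop_face [(0.75, [0.556, 0.16, 0.01]), (0.54, [0.641, -0.116, -0.002])]
carriage [(0.97, [0.542, -0.369, -0.
[... 853 characters left out ...]
9, 0.008])]
carriage [(0.86, [0.485, -0.134, 0.009]), (0.76, [0.537, -0.371, 0.001]), (0.74, [0.336, -0.3, -0.0])]
carriage_nose [(0.93, [0.495, -0.098, 0.011]), (0.81, [0.194, 0.278, -0.004]), (0.76, [0.504, -0.366, -0.004])]
carriage_tail [(0.69, [0.476, -0.17, 0.031]), (0.65, [0.314, -0.273, 0.027]), (0.6, [0.571, -0.381, 0.028])]
knob_grip [(0.85, [0.295, -0.338, 0.065]), (0.46, [0.538, -0.152, 0.074]), (0.45, [0.261, 0.29, 0.061])]
tube [(0.82, [0.643, -0.119, 0.0]), (0.42, [0.72, 0.13, -0.001])]
paint_tin [(0.84, [0.718, 0.129, 0.001])]
sanding_block [(0.73, [0.541, -0.154, 0.077]), (0.59, [0.596, 0.253, 0.001]), (0.46, [0.515, -0.016, 0.006])]
jig [(0.64, [0.518, -0.001, -0.003])]
1.2
```

View pics/top0.png

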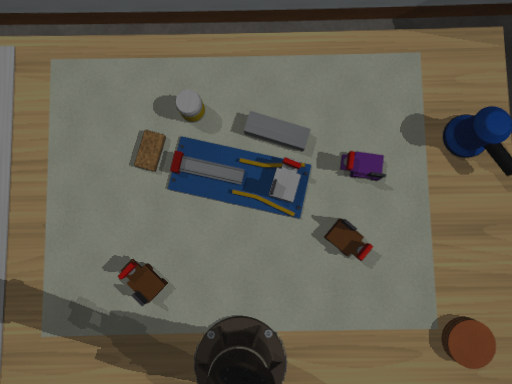

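View pics/side0.png

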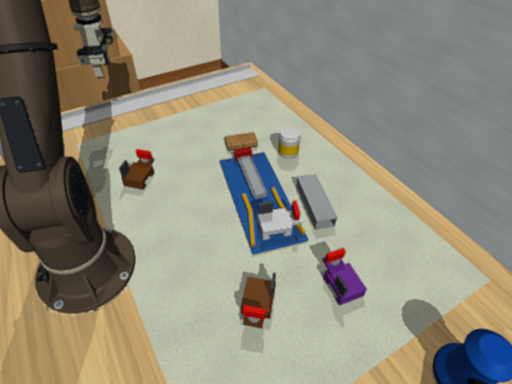

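Top view: the aluminium carriage is in the jig's bay at (287,183), with the knob at (293,162). The look-alikes are brown at (348,238) and (143,282), and purple at (365,164). I choose the aluminium one by its colour and its place in the bay. The tin is at (190,105), the tube at (277,131) and the block at (149,150).

```bash
cat > h.py <<'E'
from cell import arm,get_image,search_frame,pinpoint
import cv2,numpy as np
from scipy.spatial.transform import Rotation as R
O=np.array([.5195,-.001]); TH=np.radians(76.6)
X=np.array([np.cos(TH),np.sin(TH)]); Y=np.array([-X[1],X[0]])
def J(p): d=np.asarray(p)[:2]-O; return np.round([d@X*1e3,d@Y*1e3],1)   # world -> jig mm
def W(x,y): return O+(x*X+y*Y)/1e3
def plan(x,y,z,jaw):
    """jig mm target of TCP xy, z TCP (m), jaw dir world deg (tool z, mod 180)"""
    s=arm.observe(); r=R.from_rotvec(s["ee_rot"]).as_matrix()
    a=np.degrees(np.arctan2(r[1,2],r[0,2]))
    t=-((jaw-a+90)%180-90)           # turn about tool x (down): clockwise from above +
    g=np.array([*W(x,y),z]); 
    c=np.radians(a-t); zt=np.array([np.cos(c),np.sin(c),0]); xt=np.array([0,0,-1.]); T=np.stack([xt,np.cross(zt,xt),zt])
    print("clock",s["clock"],"tilt",np.round(r[:,0],3),"jaw",a.round(1),"turn x",t.round(1),"shift now",(r.T@(g-s["position"])*1e3).round(1),
      "shift after turn",(T@(g-s["position"])*1e3).round(1),"tcp jig",J(s["position"]),s["position"].round(4),"j",s["joints"].round(2),"F",s["force"].round(1))
E
python3 - <<'E'
from h import *
d=get_image("top"); f=d["frame"][140:225,150:320]
cv2.imwrite("pics/crop1.png",cv2.resize(f,None,fx=4,fy=4,interpolation=cv2.INTER_CUBIC)[:,:,::-1])
# point cloud
v,u=np.mgrid[0:384,0:512]; n=cv2.undistortPoints(np.stack([u,v],-1).reshape(-1,1,2).astype(np.float32),d["K"],np.array(d["distortion"])).reshape(384,512,2)
P=(np.dstack([n,np.ones((384,512))])*d["range_z"][...,None])@np.array(d["rotation"]).T+d["origin"]
h=d["frame"].astype(int)
Q=P.reshape(-1,3); C=h.reshape(-1,3)
j=np.array([(Q[:,:2]-O)@X,(Q[:,:2]-O)@Y]).T*1e3
m=(abs(j[:,1])<110)&(j[:,0]>-220)&(j[:,0]<220)
top=m&(abs(Q[:,2]-.046)<.006)&(C.min(1)>110)&(j[:,0]<-50)
r=cv2.minAreaRect(j[top].astype(np.float32)); print("top face",top.sum(),r)
red=m&(C[:,0]>140)&(C[:,1]<60)&(j[:,0]<0)
r=cv2.minAreaRect(j[red].astype(np.float32)); print("knob",red.sum(),r,Q[red,2].max())
b=m&(C[:,2]>100)&(C[:,0]<60); print("plate",cv2.minAreaRect(j[b].astype(np.float32)))
plan(-200,0,.25,76.6+90); plan(-200,0,.25,76.6)
E
```

```text
Traceback (most recent call last):
ValueError: operands could not be broadcast together with shapes (384,512) (3,)
```

View pics/crop1.png

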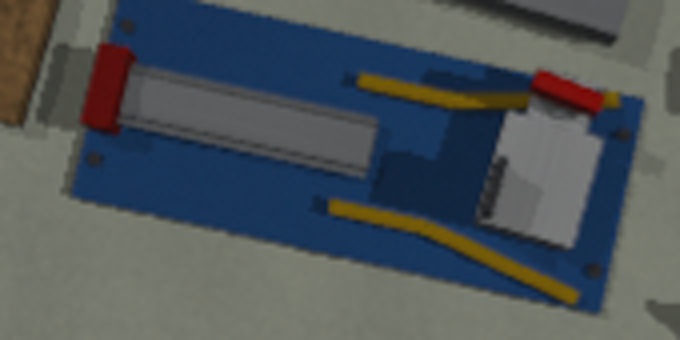

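The crop shows the aluminium carriage in the bay, with its dark plate towards the rail and its red knob on the right. It sits slightly askew and this confirms the choice.

```bash
cat >> h.py <<'E'
def cloud(cam):
    d=get_image(cam); v,u=np.mgrid[0:384,0:512]
    n=cv2.undistortPoints(np.stack([u,v],-1).reshape(-1,1,2).astype(np.float32),d["K"],np.array(d["distortion"])).reshape(-1,2)
    Q=(np.c_[n,np.ones(len(n))]*d["range_z"].reshape(-1,1))@R.from_rotvec(d["rotation"]).as_matrix().T+d["origin"]
    j=np.array([(Q[:,:2]-O)@X,(Q[:,:2]-O)@Y]).T*1e3
    return d,Q,j.astype(np.float32),d["frame"].reshape(-1,3).astype(int)
def measure(cam="top"):
    d,Q,j,C=cloud(cam)
    m=(abs(j[:,1])<110)&(j[:,0]>-230)&(j[:,0]<220)&(d["range_z"].ravel()>0)
    f=lambda n,k:print(n,k.sum(),np.round(np.hstack(cv2.minAreaRect(j[k])),1) if k.sum()>3 else "")
    f("top face",m&(abs(Q[:,2]-.046)<.006)&(C.min(1)>80)&(C.max(1)-C.min(1)<40))
    f("red high",m&(C[:,0]>110)&(C[:,1]<70)&(Q[:,2]>.06))
    f("blue",m&(C[:,2]>80)&(C[:,0]<70))
E
python3 - <<'E'
from h import *
d=get_image("top");print(d["rotation"])
measure()
plan(-200,0,.25,76.6+90); plan(-200,0,.25,76.6)
for p in ((.4725,-.165),(.495,-.098),(.54,-.1515),(.488,-.133)): print(J(p))
E
```

```text
[-2.15384442  2.19622836 -0.09616595]
top face 699 [-139.   -34.7  154.2   69.2   85.9]
red high 63 [-141.8  -55.2   10.5   45.8   80.7]
blue 3379 [ -7.1   3.  160.6 389.9  89.6]
clock 1.35 tilt [ 0.  0. -1.] jaw 66.4 turn x 79.8 shift now [ 154.7 -511.9 -614.8] shift after turn [ 154.7 -695.7  394.9] tcp jig [495.7 394.9] [0.2502 0.5727 0.4047] j [-1.26  0.43  0.03  1.57 -0.01  1.13 -0.08] F [-0.4 -0.3 -0.4]
clock 1.35 tilt [ 0.  0. -1.] jaw 66.4 turn x -10.2 shift now [ 154.7 -511.9 -614.8] shift after turn [ 154.7 -394.9 -695.7] tcp jig [495.7 394.9] [0.2502 0.5727 0.4047] j [-1.26  0.43  0.03  1.57 -0.01  1.13 -0.08] F [-0.4 -0.3 -0.4]
[-170.4    7.7]
[-100.     1.4]
[-141.7  -54.8]
[-1.357e+02  1.000e-01]
```

Request:
arm_command(
  motion=[
    [0,0,-32,-38,0,0,0],
    [0,0,-32,-38,0,0,0],
    [0,0,-32,-38,0,0,0],
    [0,0,-32,-38,0,0,0],
    [0,0,-32,-38,0,0,0],
  ],
  newtons=20,
)

```text
clock: 1.98
position: [0.3211, 0.333, 0.4049]
ee_rot: [-0.9, 1.376, 0.901]
force: [0.1, 0.7, 0.5]
width: 0.504
```

Request:
arm_command(
  motion=[
    [0,0,-32,-38,0,0,0],
    [0,0,-32,-38,0,0,0],
    [0,0,-32,-38,0,0,0],
    [0,0,-32,-38,0,0,0],
    [0,0,-32,-38,0,0,0],
  ],
)

```text
clock: 2.6
position: [0.3915, 0.0948, 0.4051]
ee_rot: [-0.901, 1.375, 0.901]
force: [1.7, 0.4, 0.1]
width: 0.008
```

Request:
arm_command(
  motion=[
    [0,0,-32,-38,0,0,0],
    [0,0,-32,-38,0,0,0],
    [0,0,-32,-38,0,0,0],
    [0,0,-32,-38,0,0,0],
    [0,0,-32,-38,0,0,0],
  ],
)

```text
clock: 3.22
position: [0.4621, -0.1432, 0.405]
ee_rot: [-0.901, 1.375, 0.901]
force: [1.2, -0.1, 0.5]
width: 0.008
```

Request:
arm_command(
  motion=[
    [0,10,0,0,10,0,0],
    [0,10,0,0,10,0,0],
    [0,10,0,0,10,0,0],
    [0,10,0,0,10,0,0],
    [0,10,0,0,10,0,0],
  ],
)

```text
clock: 3.85
position: [0.4619, -0.1417, 0.3545]
ee_rot: [-0.22, 1.559, 0.22]
force: [-0.6, -0.0, -0.1]
width: 0.011
```

Request:
arm_command(
  motion=[
    [0,10,0,0,10,0,0],
    [0,10,0,0,10,0,0],
    [0,0,0,0,10,0,0],
    [0,0,0,0,0,0,0],
  ],
)

```text
clock: 4.35
position: [0.462, -0.1415, 0.3347]
ee_rot: [0.185, 1.563, -0.186]
force: [-0.5, 0.3, -0.1]
width: 0.006
```

```bash
python3 - <<'E'
from h import *
plan(-210,1.5,.209,76.4-90)
for c in ("top","side"):
  for t in ("carriage_tail","bay_entry","rail_end","carriage_nose"): print(c,t,[(round(r["p"],2),J(r["point"])) for r in pinpoint(c,t)[:3]])
measure()
E
```

```text
clock 4.35 tilt [-0. -0. -1.] jaw -13.5 turn x 0.1 shift now [125.7 -59.9  22. ] shift after turn [125.7 -59.9  22.1] tcp jig [-150.1   23.4] [ 0.462  -0.1415  0.3347] j [-0.44  0.35  0.81  2.05 -0.33  0.88  0.32] F [-0.5  0.3 -0.1]
top carriage_tail [(0.82, array([-313.8,  138.9])), (0.68, array([161.4, 319.7])), (0.67, array([-172.2,    7.7]))]
top bay_entry [(0.83, array([-189.5,    2. ]))]
top rail_end [(0.77, array([-18.4,   0.7]))]
top carriage_nose [(0.88, array([195.1, 380.1])), (0.82, array([-357.4,  -70.1])), (0.67, array([-100.9,    1.2]))]
side carriage_tail [(0.69, array([-174.1,    3.4])), (0.65, array([-312.3,  137.3])), (0.6, array([-357.6, -138. ]))]
side bay_entry [(0.95, array([-193.2,    1.1]))]
side rail_end [(0.79, array([-13. ,  -0.2]))]
side carriage_nose [(0.93, array([-99.8,   1.8])), (0.81, array([196. , 381.2])), (0.76, array([-358.5,  -69.5]))]
top face 0 
red high 0 
blue 2093 [ 52.2   3.  184.6 284.3  84.4]
```

Request:
arm_command(
  motion=[
    [0,0,-30,10.5,0,0,0],
    [0,0,-30,10.5,0,0,0],
    [0,40,0,0,0,0,0],
    [0,45,0,0,0,0,0],
    [0,40,0,0,0,0,0],
  ],
)

```text
clock: 5.42
position: [0.4681, -0.205, 0.2083]
ee_rot: [0.186, 1.563, -0.186]
force: [0.8, -0.7, 0.7]
width: 0.008
```

```bash
python3 - <<'E'
from h import *
plan(-210,1.5,.209,76.4-90)
d=get_image("side"); f=d["frame"][150:260,200:340]
cv2.imwrite("pics/s2.png",cv2.resize(f,None,fx=5,fy=5,interpolation=cv2.INTER_CUBIC)[:,:,::-1])
E
```

```text
clock 5.425 tilt [ 0.  0. -1.] jaw -13.6 turn x 0.0 shift now [-0.7  0.3  1.2] shift after turn [-0.7  0.3  1.2] tcp jig [-210.3    2.7] [ 0.4681 -0.205   0.2083] j [-0.14  0.58  0.63  2.08 -0.57  0.64  0.64] F [ 0.8 -0.7  0.7]
```

View pics/s2.png

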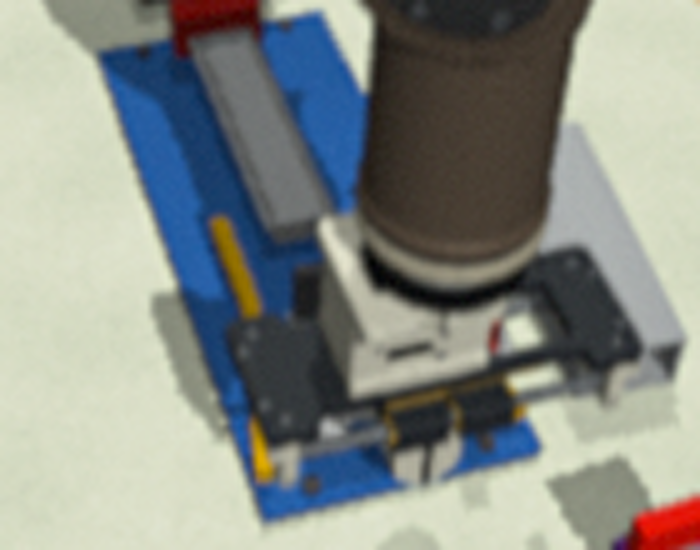

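The closed fingers stand behind the carriage's rear face, around (425,460) in the crop, and clear of it. Next I push.

Request:
arm_command(
  motion=[
    [0,0,12,0,0,0,0],
    [0,0,12,0,0,0,0],
    [0,0,12,0,0,0,0],
    [0,0,12,0,0,0,0],
    [0,0,12,0,0,0,0],
  ],
)

```text
clock: 6.1
position: [0.4829, -0.1468, 0.211]
ee_rot: [0.185, 1.56, -0.188]
force: [-1.9, -6.5, 5.4]
width: 0.003
```

Request:
arm_command(
  motion=[
    [0,0,8,0,0,0,0],
    [0,0,8,0,0,0,0],
    [0,0,8,0,0,0,0],
    [0,0,8,0,0,0,0],
    [0,0,8,0,0,0,0],
  ],
)

```text
clock: 6.72
position: [0.492, -0.108, 0.2106]
ee_rot: [0.186, 1.561, -0.188]
force: [-2.5, -5.8, 5.4]
width: 0.005
```

```bash
cat >> h.py <<'E'
def look(c="side",*ts):
  for t in ts:
    print(c,t,[(round(r["p"],2),J(r["point"])) for r in pinpoint(c,t)[:4] if abs(J(r["point"])[1])<90 and abs(J(r["point"])[0])<220])
E
python3 - <<'E'
from h import *
plan(-15,1.5,.209,76.4-90)
d=get_image("side"); f=d["frame"][140:250,200:340]
look("side","carriage_nose","rail_end","knob_grip","carriage")
look("top","carriage_nose","carriage")
cv2.imwrite("pics/s3.png",cv2.resize(f,None,fx=5,fy=5,interpolation=cv2.INTER_CUBIC)[:,:,::-1])
E
```

```text
clock 6.725 tilt [ 0.002 -0.001 -1.   ] jaw -13.6 turn x -0.0 shift now [ 1.5 95.5  0.1] shift after turn [ 1.6 95.5  0.1] tcp jig [-110.5    2. ] [ 0.492  -0.108   0.2106] j [-0.35  0.58  0.65  2.1  -0.58  0.64  0.45] F [-2.5 -5.8  5.4]
side carriage_nose []
side rail_end [(0.69, array([-14.6,  -1.2]))]
side knob_grip [(0.45, array([-67.5, -53.1]))]
side carriage [(0.68, array([-66.6,   8. ]))]
top carriage_nose []
top carriage []
```

View pics/s3.png

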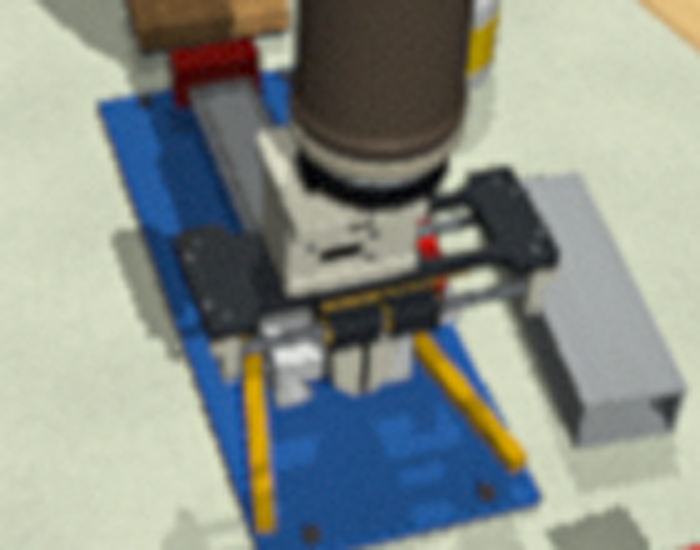

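Crop: the carriage is between the fences, its rear's left edge is at about (275,370), and the fingers are at (372,370) and touching. It is entering straight, so I continue.

Request:
arm_command(
  motion=[
    [0,0,7,0,0,0,0],
    [0,0,7,0,0,0,0],
    [0,0,7,0,0,0,0],
    [0,0,7,0,0,0,0],
    [0,0,7,0,0,0,0],
  ],
)

```text
clock: 7.7
position: [0.5, -0.0734, 0.2098]
ee_rot: [0.186, 1.563, -0.186]
force: [0.1, -3.9, 2.4]
width: 0.008
```

Request:
arm_command(
  motion=[
    [0,0,7,0,0,0,0],
    [0,0,7,0,0,0,0],
    [0,0,7,0,0,0,0],
    [0,0,7,0,0,0,0],
    [0,0,7,0,0,0,0],
  ],
)

```text
clock: 8.32
position: [0.5082, -0.0394, 0.2098]
ee_rot: [0.186, 1.563, -0.187]
force: [-1.0, -5.1, 3.9]
width: 0.002
```

```bash
python3 - <<'E'
from h import *
plan(85,1.5,.209,76.4-90)
look("side","carriage_nose","knob_grip","carriage","carriage_tail")
E
```

```text
clock 8.325 tilt [-0. -0. -1.] jaw -13.6 turn x -0.0 shift now [  0.8 125.    0.2] shift after turn [  0.8 125.    0.2] tcp jig [-40.    2.1] [ 0.5082 -0.0394  0.2098] j [-0.5   0.59  0.66  2.09 -0.59  0.65  0.32] F [-1.  -5.1  3.9]
side carriage_nose []
side knob_grip [(0.45, array([-67.5, -53.1]))]
side carriage [(0.68, array([-66.6,   8. ]))]
side carriage_tail [(0.79, array([-102.2,    2.3]))]
```

Request:
arm_command(
  motion=[
    [0,0,10,0,0,0,0],
    [0,0,10,0,0,0,0],
    [0,0,10,0,0,0,0],
    [0,0,10,0,0,0,0],
    [0,0,10,0,0,0,0],
  ],
)

```text
clock: 9.15
position: [0.52, 0.0097, 0.2097]
ee_rot: [0.186, 1.563, -0.186]
force: [-0.5, -2.6, -0.3]
width: 0.006
```

Request:
arm_command(
  motion=[
    [0,0,10,0,0,0,0],
    [0,0,10,0,0,0,0],
    [0,0,10,0,0,0,0],
    [0,0,10,0,0,0,0],
    [0,0,10,0,0,0,0],
  ],
)

```text
clock: 9.78
position: [0.5318, 0.0581, 0.2097]
ee_rot: [0.186, 1.563, -0.186]
force: [-0.4, -1.8, -0.2]
width: 0.003
```

Request:
arm_command(
  motion=[
    [0,0,4,0,0,0,0],
    [0,0,4,0,0,0,0],
    [0,0,4,0,0,0,0],
  ],
)

```text
clock: 10.15
position: [0.5344, 0.0691, 0.2097]
ee_rot: [0.187, 1.563, -0.187]
force: [-0.4, -2.6, -2.0]
width: 0.003
```

```bash
python3 - <<'E'
from h import *
plan(86,1.5,.209,76.4-90)
get_image("side"); look("side","carriage_nose","knob_grip","carriage","carriage_tail","stop_face")
E
```

```text
clock 10.15 tilt [-0. -0. -1.] jaw -13.6 turn x -0.0 shift now [ 0.7 14.3  0.2] shift after turn [ 0.7 14.3  0.2] tcp jig [71.7  1.7] [0.5344 0.0691 0.2097] j [-0.7   0.63  0.67  2.02 -0.6   0.7   0.12] F [-0.4 -2.6 -2. ]
side carriage_nose [(0.49, array([156.1,   1.1]))]
side knob_grip [(0.75, array([165.5,  -1.5]))]
side carriage [(0.73, array([117.7,   5.7]))]
side carriage_tail []
side stop_face []
```

Now slowly, until contact force rises.

Request:
arm_command(
  motion=[
    [0,0,3,0,0,0,0],
    [0,0,3,0,0,0,0],
    [0,0,3,0,0,0,0],
  ],
)

```text
clock: 10.82
position: [0.5367, 0.0773, 0.2099]
ee_rot: [0.186, 1.562, -0.188]
force: [0.0, -5.1, 2.9]
width: 0.009
```

Request:
arm_command(
  motion=[
    [0,0,2,0,0,0,0],
    [0,0,2,0,0,0,0],
  ],
)

```text
clock: 11.08
position: [0.5374, 0.0806, 0.2099]
ee_rot: [0.186, 1.563, -0.189]
force: [-3.3, -11.7, 5.5]
width: 0.005
```

Request:
arm_command(
  motion=[
    [0,0,1.5,0,0,0,0],
    [0,0,0,0,0,0,0],
  ],
)

```text
clock: 11.32
position: [0.5375, 0.0808, 0.2099]
ee_rot: [0.186, 1.563, -0.191]
force: [-4.3, -11.5, 5.9]
width: 0.003
```

Request:
arm_command(
  motion=[
    [0,0,2,0,0,0,0],
    [0,0,0,0,0,0,0],
  ],
)

```text
clock: 11.58
position: [0.5376, 0.0812, 0.2099]
ee_rot: [0.185, 1.563, -0.193]
force: [-5.1, -16.9, 9.3]
width: 0.006
```

```bash
python3 - <<'E'
from h import *
plan(86,1.5,.209,76.4-90)
E
```

```text
clock 11.575 tilt [-0.001 -0.005 -1.   ] jaw -13.8 turn x -0.2 shift now [ 0.9  1.9 -0.1] shift after turn [ 0.9  1.9 -0. ] tcp jig [84.1  1.5] [0.5376 0.0812 0.2099] j [-0.72  0.64  0.68  2.01 -0.6   0.71  0.1 ] F [ -5.1 -16.9   9.3]
```

Request:
arm_command(
  motion=[
    [0,0,-15,0,0,0,0],
    [0,0,-15,0,0,0,0],
    [45,-50,0,0,0,0,0],
    [45,-50,0,0,0,0,0],
    [45,-20,0,30,0,0,0],
  ],
)

```text
clock: 12.2
position: [0.5601, 0.0492, 0.3323]
ee_rot: [0.188, 1.561, -0.183]
force: [0.9, 0.5, -0.4]
width: 0.281
```

Request:
arm_command(
  motion=[
    [45,0,38,15,0,0,0],
    [45,0,38,15,0,0,0],
    [45,0,0,0,0,0,0],
  ],
)

```text
clock: 12.58
position: [0.6085, 0.1192, 0.3291]
ee_rot: [0.183, 1.563, -0.181]
force: [-0.3, -0.7, -0.4]
width: 0.487
```

```bash
python3 - <<'E'
from h import *
plan(130,-58,.234,76.4-90)
s=arm.observe(); d=get_image("wrist"); cv2.imwrite("pics/w4.png",d["frame"][:,:,::-1])
look("wrist","carriage_nose","knob_grip","carriage","carriage_tail","stop_face","rail_end")
r=R.from_rotvec(s["ee_rot"]).as_matrix(); M=np.array(d["tool_from_camera"])
v,u=np.mgrid[0:384,0:512]; n=cv2.undistortPoints(np.stack([u,v],-1).reshape(-1,1,2).astype(np.float32),d["K"],np.array(d["distortion"])).reshape(-1,2)
q=np.c_[n,np.ones(len(n))]*d["range_z"].reshape(-1,1); Q=(q@M[:3,:3].T+M[:3,3])@r.T+s["position"]
j=np.array([(Q[:,:2]-O)@X,(Q[:,:2]-O)@Y]).T.astype(np.float32)*1e3; C=d["frame"].reshape(-1,3).astype(int)
for nme,k in (("red",(C[:,0]>100)&(C[:,1]<70)&(C[:,2]<70)&(Q[:,2]>.078)&(Q[:,2]<.09)),("redstop",(C[:,0]>80)&(C[:,1]<70)&(abs(Q[:,2]-.044)<.003)&(j[:,0]>130))):
    print(nme,k.sum(),cv2.minAreaRect(j[k]) if k.sum()>5 else "", j[k].min(0) if k.sum() else "",np.median(Q[k,2]))
np.savez("w4.npz",Q=Q,j=j,C=C)
get_image("side"); look("side","carriage_nose","knob_grip","carriage","carriage_tail","stop_face")
E
```

```text
clock 12.575 tilt [ 0.     0.002 -1.   ] jaw -13.3 turn x 0.3 shift now [95.1 -7.7 -0.7] shift after turn [95.1 -7.6 -0.6] tcp jig [137.6 -58.7] [0.6085 0.1192 0.3291] j [-0.79  0.59  0.79  1.72 -0.48  1.03 -0.06] F [-0.3 -0.7 -0.4]
wrist carriage_nose []
wrist knob_grip [(0.72, array([127.4, -57.3]))]
wrist carriage [(0.59, array([ 1.281e+02, -1.000e-01]))]
wrist carriage_tail [(0.73, array([92.1,  1.9]))]
wrist stop_face []
wrist rail_end [(0.75, array([-15. ,   0.1]))]
red 946 ((130.00640869140625, -53.692047119140625), (13.096083641052246, 49.32455062866211), 84.0725326538086) [105.18669  -62.046787] 0.0838098765608895
redstop 1630 ((171.8767547607422, -10.101173400878906), (88.3433837890625, 35.30115509033203), 75.10603332519531) [143.46567  -48.252087] 0.04396118098763868
side carriage_nose [(0.85, array([167.9,   2.1]))]
side knob_grip [(0.55, array([127.8, -56.2]))]
side carriage [(0.81, array([129. ,   5.6]))]
side carriage_tail [(0.76, array([91.8,  1. ]))]
side stop_face [(0.91, array([162.3,   0.4]))]
```

View pics/w4.png

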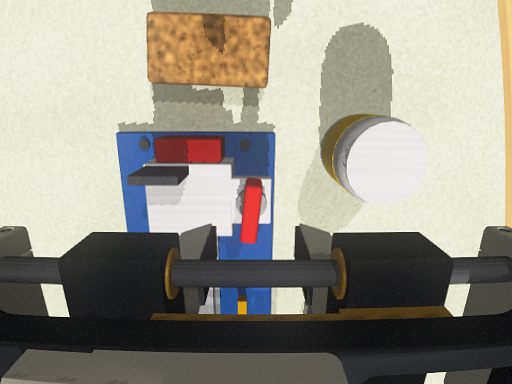

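The wrist picture shows the carriage up against the red stop, with the stop edge at row 162 and no gap to the white block. The knob bar is at (251,210), tilted about 6° clockwise. The tin is at (385,160), well clear of it.

Request:
arm_command(
  motion=[
    [45,15,-8,3,6,0,0],
    [45,35,0,0,0,0,0],
    [45,0,0,0,0,0,0],
  ],
)

```text
clock: 13.6
position: [0.6075, 0.1075, 0.2778]
ee_rot: [0.267, 1.558, -0.27]
force: [0.2, -0.4, -0.0]
width: 0.492
```

```bash
python3 - <<'E'
from h import *
plan(130,-55,.234,70.7-90)
Z=np.load("w4.npz");Q,j,C=Z["Q"],Z["j"],Z["C"]
b=(abs(j[:,1])<20)
st=b&(C[:,0]>80)&(C[:,1]<60)&(abs(Q[:,2]-.044)<.0015); ca=b&(C.min(1)>120)&(abs(Q[:,2]-.046)<.0015)
print("stop front x",np.percentile(j[st,0],[1,5]) ,"stop y",j[(C[:,0]>80)&(C[:,1]<60)&(abs(Q[:,2]-.044)<.0015)&(j[:,0]>160)][:,1].min(),j[(C[:,0]>80)&(C[:,1]<60)&(abs(Q[:,2]-.044)<.0015)&(j[:,0]>160)][:,1].max(),"carr x",np.percentile(j[ca,0],[1,99]))
m=(C.min(1)>120)&(abs(Q[:,2]-.046)<.0015)&(j[:,0]>100)&(j[:,0]<106)&(abs(j[:,1])<90); print("carr y",j[m,1].min(),j[m,1].max())
E
```

```text
clock 13.6 tilt [-0.004 -0.001 -1.   ] jaw -19.6 turn x -0.3 shift now [43.8  3.6 -5.7] shift after turn [43.8  3.5 -5.9] tcp jig [125.9 -60.5] [0.6075 0.1075 0.2778] j [-0.76  0.66  0.78  1.77 -0.55  0.95 -0.09] F [ 0.2 -0.4 -0. ]
stop front x [164.85483093 165.92233276] stop y -27.170298 32.38768 carr x [ 99.82379669 163.4854248 ]
carr y -35.72646 43.80333
```

Request:
arm_command(
  motion=[
    [45,0,3.5,-6,0,0,0],
    [45,24,0,0,0,0,0],
    [45,20,0,0,0,0,0],
    [45,0,0,0,0,0,0],
  ],
)

```text
clock: 14.1
position: [0.6035, 0.1128, 0.2349]
ee_rot: [0.268, 1.556, -0.269]
force: [0.6, -0.1, 0.4]
width: 0.493
```

```bash
python3 - <<'E'
from h import *
plan(130,-55,.233,70.7-90)
s=arm.observe(); d=get_image("wrist"); cv2.imwrite("pics/w5.png",d["frame"][:,:,::-1])
E
```

```text
clock 14.1 tilt [-0.002 -0.    -1.   ] jaw -19.6 turn x -0.3 shift now [ 1.9 -0.2 -0.3] shift after turn [ 1.9 -0.2 -0.3] tcp jig [130.2 -55.4] [0.6035 0.1128 0.2349] j [-0.75  0.7   0.73  1.81 -0.6   0.87 -0.06] F [ 0.6 -0.1  0.4]
```

View pics/w5.png

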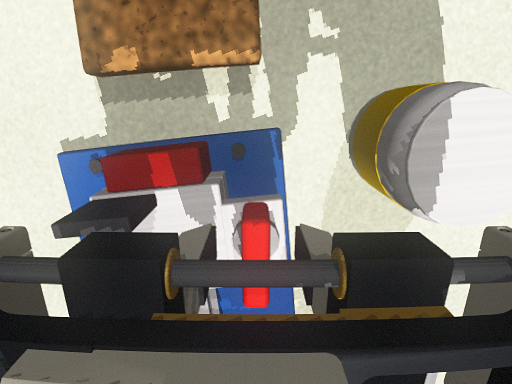

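The bar at (256,255) is centred and parallel between the fingers (inner faces at columns 215 and 298). Now I close on it.

Request:
arm_command(
  motion=[
    [12,0,0,0,0,0,0],
    [12,0,0,0,0,0,0],
    [12,0,0,0,0,0,0],
    [12,0,0,0,0,0,0],
  ],
  newtons=25,
)

```text
clock: 14.65
position: [0.6038, 0.1127, 0.2359]
ee_rot: [0.269, 1.555, -0.268]
force: [-2.0, 0.4, 3.9]
width: 0.149
```

Request:
arm_command(
  motion=[
    [10,0,0,0,8,0,0],
    [10,0,0,0,8,0,0],
  ],
)

```text
clock: 14.9
position: [0.604, 0.1124, 0.236]
ee_rot: [0.49, 1.515, -0.49]
force: [-0.3, 0.3, 2.7]
width: 0.152
```

Request:
arm_command(
  motion=[
    [10,0,0,0,9,0,0],
    [10,0,0,0,9,0,0],
    [10,0,0,0,9,0,0],
    [10,0,0,0,9,0,0],
  ],
)

```text
clock: 15.4
position: [0.6043, 0.112, 0.2361]
ee_rot: [0.973, 1.341, -0.974]
force: [-0.1, -2.2, 0.5]
width: 0.151
```

Request:
arm_command(
  motion=[
    [10,0,0,0,6,0,0],
    [10,0,0,0,6,0,0],
    [10,0,0,0,0,0,0],
  ],
)

```text
clock: 15.78
position: [0.6043, 0.1119, 0.2361]
ee_rot: [1.126, 1.258, -1.127]
force: [-0.3, -2.3, 2.4]
width: 0.15
```

```bash
python3 - <<'E'
from h import *
plan(130,-55,.236,76.6-90-80.2); print(arm.observe()["ft_torque"].round(2))
E
```

```text
clock 15.775 tilt [ 0.001 -0.001 -1.   ] jaw -83.6 turn x 10.0 shift now [ 0.1 -1.1 -1. ] shift after turn [ 0.1 -1.2 -0.7] tcp jig [129.5 -56.4] [0.6043 0.1119 0.2361] j [-0.89  0.83  1.02  1.82 -0.84  1.   -0.97] F [-0.3 -2.3  2.4]
[-0.66  0.08 -0.03]
```

Request:
arm_command(
  motion=[
    [10,0,0,0,4,0,0],
    [10,0,0,0,4,0,0],
    [10,0,0,0,0,0,0],
  ],
)

```text
clock: 16.15
position: [0.6043, 0.1117, 0.2361]
ee_rot: [1.228, 1.195, -1.229]
force: [0.7, -5.0, 2.4]
width: 0.151
```

Request:
arm_command(
  motion=[
    [10,0,0,0,3,0,0],
    [10,0,0,0,0,0,0],
  ],
)

```text
clock: 16.4
position: [0.6043, 0.1117, 0.2361]
ee_rot: [1.266, 1.169, -1.266]
force: [0.2, -5.2, 1.9]
width: 0.151
```

```bash
python3 - <<'E'
from h import *
plan(130,-55,.236,76.6-90-80.2); print(arm.observe()["ft_torque"].round(2))
E
```

```text
clock 16.4 tilt [ 0.001 -0.001 -1.   ] jaw -94.5 turn x -0.9 shift now [ 0.1 -1.3 -0.9] shift after turn [ 0.1 -1.3 -0.9] tcp jig [129.3 -56.4] [0.6043 0.1117 0.2361] j [-0.91  0.85  1.07  1.83 -0.88  1.03 -1.12] F [ 0.2 -5.2  1.9]
[-1.33 -0.07  0.2 ]
```

Request:
arm_command(
  motion=[
    [10,0,0,0,3,0,0],
    [10,0,0,0,2,0,0],
    [10,0,0,0,0,0,0],
  ],
  newtons=35,
)

```text
clock: 16.77
position: [0.6041, 0.1112, 0.2361]
ee_rot: [1.328, 1.124, -1.33]
force: [-0.1, -7.7, 4.2]
width: 0.16
```

```bash
python3 - <<'E'
from h import *
plan(130,-55,.236,76.6-90-80.2); print(arm.observe()["ft_torque"].round(2),arm.observe()["width"])
E
```

```text
clock 16.775 tilt [ 0.    -0.003 -1.   ] jaw -99.4 turn x -5.8 shift now [ 0.1 -1.2 -1.3] shift after turn [ 0.1 -1.  -1.5] tcp jig [128.7 -56.3] [0.6041 0.1112 0.2361] j [-0.91  0.86  1.09  1.83 -0.89  1.04 -1.2 ] F [-0.1 -7.7  4.2]
[-1.71  0.31  0.85] 0.16007984119570748
```

Request:
arm_command(
  motion=[
    [40,0,0,0,0,0,0],
    [40,0,0,0,0,0,0],
    [40,0,0,0,0,0,0],
    [40,-20,0,0,0,0,0],
    [40,-40,0,0,0,0,0],
  ],
)

```text
clock: 17.4
position: [0.6036, 0.1128, 0.2964]
ee_rot: [1.33, 1.126, -1.333]
force: [0.1, -0.4, 1.3]
width: 0.436
```

Request:
arm_command(
  motion=[
    [40,-40,0,0,-10,0,0],
    [40,-20,0,0,-10,0,0],
    [40,0,0,0,-10,0,0],
    [40,0,0,0,-10,0,0],
    [40,0,0,0,-10,0,0],
  ],
)

```text
clock: 18.02
position: [0.604, 0.1122, 0.3573]
ee_rot: [0.672, 1.463, -0.671]
force: [0.4, 0.2, 0.1]
width: 0.438
```

Request:
arm_command(
  motion=[
    [40,0,0,0,-10,0,0],
    [40,0,0,0,-10,0,0],
    [40,0,-30,-30,-10,0,0],
    [40,0,-30,0,0,0,0],
    [40,0,0,0,0,0,0],
  ],
)

```text
clock: 18.65
position: [0.5523, 0.0702, 0.3574]
ee_rot: [0.272, 1.552, -0.271]
force: [1.5, 0.7, -0.5]
width: 0.439
```

```bash
cat > w.py <<'E'
from h import *
import sys
plan(130,-55,.3,76.6-90)
s=arm.observe(); d=get_image("wrist"); cv2.imwrite(sys.argv[1],d["frame"][:,:,::-1])
r=R.from_rotvec(s["ee_rot"]).as_matrix(); M=np.array(d["tool_from_camera"])
v,u=np.mgrid[0:384,0:512]; n=cv2.undistortPoints(np.stack([u,v],-1).reshape(-1,1,2).astype(np.float32),d["K"],np.array(d["distortion"])).reshape(-1,2)
q=np.c_[n,np.ones(len(n))]*d["range_z"].reshape(-1,1); Q=(q@M[:3,:3].T+M[:3,3])@r.T+s["position"]
j=np.array([(Q[:,:2]-O)@X,(Q[:,:2]-O)@Y]).T.astype(np.float32)*1e3; C=d["frame"].reshape(-1,3).astype(int)
k=(C[:,0]>100)&(C[:,1]<70)&(C[:,2]<70)&(Q[:,2]>.078)&(Q[:,2]<.09); print("knob",k.sum(),cv2.minAreaRect(j[k]) if k.sum()>5 else "")
b=abs(j[:,1])<18
st=b&(C[:,0]>80)&(C[:,1]<60)&(abs(Q[:,2]-.044)<.0015)&(j[:,0]>140); ca=b&(C.min(1)>110)&(abs(Q[:,2]-.046)<.0015)&(j[:,0]>60)
print("stop x",np.percentile(j[st,0],[2,98]),"carr x",np.percentile(j[ca,0],[1,99]) if ca.sum() else "")
look("wrist","carriage_nose","knob_grip","carriage_tail","stop_face")
for t in ("tube","paint_tin","sanding_block","carriage_nose","carriage_tail","stop_face"):
    get_image("side") if t=="tube" else 0
    print(t,[(round(x["p"],2),np.round(x["point"],3)) for x in pinpoint("side",t)[:2]])
E
python3 w.py pics/w6.png
```

```text
clock 18.65 tilt [ 0.001  0.    -1.   ] jaw -19.8 turn x -6.4 shift now [57.5 57.1 33.3] shift after turn [57.4 53.1 39.6] tcp jig [ 76.9 -15.4] [0.5523 0.0702 0.3574] j [-0.85  0.48  0.89  1.85 -0.43  1.02 -0.12] F [ 1.5  0.7 -0.5]
knob 916 ((129.35911560058594, -53.44961166381836), (13.22055435180664, 48.93924331665039), 9.797587394714355)
stop x [165.63987366 185.73511841] carr x [ 95.11991608 163.16480225]
wrist carriage_nose []
wrist knob_grip []
wrist carriage_tail [(0.55, array([91.2, -1.8]))]
wrist stop_face [(0.85, array([166.3,   0.8])), (0.18, array([-13.2,   1.2]))]
tube [(0.93, array([ 0.646, -0.116,  0.001]))]
paint_tin [(0.89, array([ 0.719,  0.128, -0.002]))]
sanding_block [(0.92, array([0.599, 0.254, 0.001]))]
carriage_nose [(0.94, array([ 0.505, -0.367, -0.006])), (0.8, array([0.555, 0.163, 0.008]))]
carriage_tail [(0.86, array([0.247, 0.228, 0.029])), (0.84, array([ 0.314, -0.272,  0.024]))]
stop_face [(0.69, array([0.559, 0.158, 0.01 ])), (0.48, array([0.597, 0.253, 0.002]))]
```

View pics/w6.png

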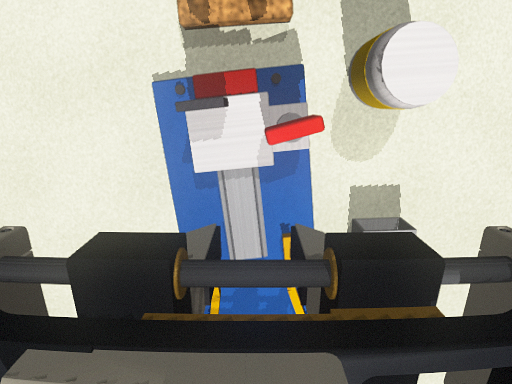

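The bar now lies at −80.2° in the jig frame, so the knob is at about 1.40 rad, its hard end. The carriage at (230,130) is at the stop, but the readings allow up to about 1 mm of back-shift. I'll check this with a gentle push.

Request:
arm_command(
  motion=[
    [0,0,0,0,-6.2,0,0],
    [0,0,-13,-17,0,0,0],
    [0,40,0,0,0,0,0],
    [0,50,0,0,0,0,0],
    [0,57,0,0,0,0,0],
  ],
  newtons=20,
)

```text
clock: 19.88
position: [0.5339, 0.0647, 0.2078]
ee_rot: [0.184, 1.561, -0.183]
force: [0.7, 1.7, 0.5]
width: 0.004
```

```bash
python3 - <<'E'
from h import *
plan(84,1.6,.21,76.4-90)
E
```

```text
clock 19.875 tilt [ 0.002  0.    -1.   ] jaw -13.4 turn x 0.2 shift now [-2.2 16.8 -0.4] shift after turn [-2.2 16.8 -0.5] tcp jig [67.2  1.2] [0.5339 0.0647 0.2078] j [-0.69  0.63  0.68  2.02 -0.62  0.7   0.15] F [0.7 1.7 0.5]
```

Request:
arm_command(
  motion=[
    [0,-2,7,0,0,0,0],
    [0,0,5,0,0,0,0],
    [0,0,2,0,0,0,0],
    [0,0,0,0,0,0,0],
  ],
)

```text
clock: 20.38
position: [0.5368, 0.0782, 0.2111]
ee_rot: [0.183, 1.562, -0.183]
force: [-0.1, -0.7, 0.1]
width: 0.006
```

Request:
arm_command(
  motion=[
    [0,0,2,0,0,0,0],
    [0,0,2,0,0,0,0],
    [0,0,0,0,0,0,0],
  ],
)

```text
clock: 20.75
position: [0.5374, 0.0803, 0.211]
ee_rot: [0.184, 1.563, -0.186]
force: [-2.6, -4.5, 3.8]
width: 0.003
```

Request:
arm_command(
  motion=[
    [0,0,2,0,0,0,0],
    [0,0,0,0,0,0,0],
  ],
)

```text
clock: 21.0
position: [0.5379, 0.0808, 0.211]
ee_rot: [0.183, 1.562, -0.189]
force: [-2.3, -10.8, 3.4]
width: 0.005
```

```bash
python3 - <<'E'
from h import *
plan(84,1.6,.21,76.4-90)
E
```

```text
clock 21.0 tilt [ 0.    -0.004 -1.   ] jaw -13.6 turn x 0.0 shift now [ 1.   0.2 -0.5] shift after turn [ 1.   0.2 -0.5] tcp jig [83.8  1.1] [0.5379 0.0808 0.211 ] j [-0.73  0.64  0.69  2.01 -0.61  0.71  0.11] F [ -2.3 -10.8   3.4]
```

Request:
arm_command(
  motion=[
    [0,0,2,0,0,0,0],
    [0,0,1.5,0,0,0,0],
    [0,0,0,0,0,0,0],
  ],
)

```text
clock: 21.38
position: [0.5381, 0.0815, 0.211]
ee_rot: [0.183, 1.563, -0.194]
force: [-6.1, -20.0, 8.4]
width: 0.005
```

Request:
arm_command(
  motion=[
    [0,0,-10,0,0,0,0],
    [0,0,-20,0,0,0,0],
    [0,-50,0,0,0,0,0],
    [0,-55,0,0,0,0,0],
    [0,-45,0,0,0,0,0],
  ],
)

```text
clock: 22.0
position: [0.5318, 0.0571, 0.3627]
ee_rot: [0.185, 1.562, -0.183]
force: [0.6, 0.8, 0.3]
width: 0.006
```

Request:
arm_command(
  motion=[
    [0,0,0,0,0,0,0],
    [0,0,0,0,0,0,0],
  ],
)

```text
clock: 22.25
position: [0.5316, 0.0578, 0.3603]
ee_rot: [0.184, 1.564, -0.183]
force: [-0.9, 0.2, -0.9]
width: 0.01
```

```bash
python3 w.py pics/w7.png
```

```text
clock 22.25 tilt [-0.     0.001 -1.   ] jaw -13.4 turn x 0.0 shift now [60.3 69.9 57. ] shift after turn [60.3 70.  56.9] tcp jig [60.   1.9] [0.5316 0.0578 0.3603] j [-0.85  0.43  0.89  1.9  -0.39  1.   -0.02] F [-0.9  0.2 -0.9]
knob 952 ((129.55349731445312, -52.946937561035156), (13.929235458374023, 49.15729904174805), 9.549939155578613)
stop x [165.79117767 185.88882568] carr x [ 94.85958466 162.86645752]
wrist carriage_nose [(0.61, array([129.3,   3.1]))]
wrist knob_grip [(0.73, array([128.5, -56.9]))]
wrist carriage_tail [(0.94, array([93.6,  1.2])), (0.7, array([-5.2,  6.3]))]
wrist stop_face [(0.7, array([-5.6,  7.1]))]
tube [(0.8, array([ 0.644, -0.12 ,  0.002]))]
paint_tin [(0.81, array([ 0.716,  0.127, -0.002]))]
sanding_block [(0.93, array([0.598, 0.255, 0.001]))]
carriage_nose [(0.85, array([0.557, 0.161, 0.012])), (0.79, array([ 0.363, -0.318,  0.001]))]
carriage_tail [(0.91, array([ 0.57 , -0.376,  0.029])), (0.89, array([0.536, 0.089, 0.034]))]
stop_face [(0.88, array([0.557, 0.157, 0.012])), (0.68, array([0.597, 0.256, 0.001]))]
```

View pics/w7.png

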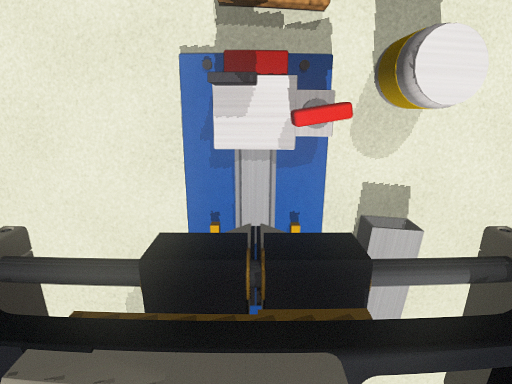

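The carriage at (255,112) sits against the stop (edge at row 74). The knob at (322,114) is unchanged and the bystanders are where they were. I hand the job in.

```bash
python3 -c "
from cell import arm
print(arm.sign_off())"
```

```text
the job is handed in; nothing more can be done
None
```

The carriage is home against the red end stop with its knob tight, and I handed the job in at about 22 s of the 54 s allowed.

- **Push:** I pushed the carriage out of the bay onto the rail with the knob still loose. At the stop it held still against about 17 N.
- **Tightening:** I gripped the knob and turned it clockwise until it resisted hard, at about 0.85 N m. The last depth fits put the bar at about 80° in the jig frame, or 1.40 rad, which is the hard end.
- **Still home:** After tightening I pushed on the rear face again, up to about 21 N. It met the stop within about 0.5 mm of where it had before, so the carriage was home at the end.
- **Bystanders:** The tube, tin and block are within about 5 mm of their first readings, which is roughly the networks' error. The highest force I read was about 23 N.

**Checks that disagreed:**
- The depth readings showed 2–3 mm between the carriage and the stop. I put that down to edge losses, because the repeat push found no gap.
- The wrist-camera network also misplaced the carriage nose and the stop face in its last look, while the side camera placed them correctly.

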